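# Brake a turning index wheel with its lock pin and lock it

## Task

The round aluminium wheel on the green turntable keeps turning by itself. Take the brass-headed lock pin out of its wooden block, put it down through the slot of the bracket and let its tip drag gently on the wheel to slow it to a crawl (a third of its speed or less), so that the wheel's hole comes to a stop under the slot; then push the pin fully home through slot and hole and leave it there, with the wheel locked. Never press or bump the wheel hard or bang on the turntable, and leave the other things on the bench where they are.

Things in the scene. Friction and masses are not known exactly. Their poses are not given: they have to be found in the camera images.
- turntable: fixed turntable: green round base, 224 mm across, with a bracket 40 mm wide on its edge at its own -x side. The bracket's steel arm (underside 54 mm, top 78 mm above the bench) reaches inward over the edge of the wheel and has the slot in it. Nothing of it stands higher than 81 mm. Keep forces on it below 60 N. Origin: on the bench under the wheel's axis, z up
- wheel_axis (a point): centre of the wheel's upper face, 45 mm above the bench. The aluminium wheel is 200 mm across and 12 mm thick. It sits on a sprung spindle: pressed from above with more than its preload (0.6 to 2.4 N, not known beforehand) it sinks straight down, 1 mm for each further 0.6 N, at most 14 mm, and comes up again when the load goes
- spindle: the wheel's sprung carrier with the wheel on it; it sinks with the wheel but does not turn. Origin as wheel_axis. The wheel is delicate: keep forces on it below 20 N
- wheel (a joint): the wheel's angle, rad, growing without end (counter-clockwise from above). A weak drive with slip clutch turns it, unloaded, at about 1.2 rad/s; drag slows it smoothly; 3 to 7 N of the pin's tip on it at the slot (friction varies) stall it harmlessly, and it runs on when eased. At 0 the hole lies in the turntable's +x direction; it is under the slot at pi (plus whole turns)
- wheel_hole (a point): centre of the wheel's only hole, in its upper face, 75 mm from the axis, round, 13 mm across, right through the wheel's 12 mm; a red painted line leads from the hub to it
- slot (a point): centre of the slot in the bracket's arm, at the arm's upper face (78 mm above the bench), 75 mm from the axis; the slot goes right through the 24 mm thick arm, 18 mm long in the radial direction and 12.5 mm wide across it; the arm's underside is 9 mm above the wheel
- pin: loose upright lock pin, 105 mm long, 90 g. Origin: centre of its lower tip, z up along it. Steel shank, 10 mm diameter, to 53 mm, its last 6 mm tapering to a flat tip of 6 mm; brass collar, 22 mm diameter, 53 to 59 mm; square brass grip 14 x 14 mm, 59 to 105 mm, sides along the pin's x and y. Fully home its collar lies on the bracket's arm (tip 25 mm above the bench)
- pin_block: fixed dark wooden block 55 x 55 x 60 mm, origin in the centre of its underside; the pin stands in the 13 mm hole in its top, collar on the block's top (tip 7 mm above the bench)
- doming_block: bystander: steel cube of 50 mm with a hollow, origin under its centre
- masking_roll: bystander: lying roll of cream tape, 85 mm across, 24 mm high, origin under its centre
- pliers_0: bystander: lying red-handled pliers, 132 mm long, 11 mm high
- wax_tin: bystander: round brass-coloured tin, 62 mm across, 23 mm high, origin under its centre
Not all that is in view belongs to the job. Of the things like the pin, leave any that is turquoise; of the rest the smaller one is meant. What is shaped like the pin_block but pink is not meant.

How it is judged (in metres and radians):
On the way, in this order (a step that is already met when the one before it is completed fails the run):
1. the pin is lifted out of its block (z of pin in the frame of pin_block above 0.061 m), for 0.1 s.
2. the pin, dragging on the wheel, has slowed it to a crawl (under 0.4 rad/s) before the hole is under the slot (still more than 10 mm away) (velocity of joint wheel below 0.4 rad/s and contact force between pin and spindle above 0.5 N and horizontal distance between wheel_hole and slot above 0.01 m), for 0.2 s.
At the end, for the whole second after the job is handed in: the pin stands upright (within 10 degrees) through slot and hole, released, its collar down on the bracket's arm within 3 mm, within 10 mm of the slot's centre and 6 mm of the hole's, and the wheel is locked and still (z of pin in the frame of turntable below 0.028 m and horizontal distance between pin and slot below 0.01 m and horizontal distance between pin and wheel_hole below 0.006 m and angle between pin's own z axis and vertical below 0.17 rad and velocity of joint wheel between -0.05 and 0.05 rad/s and linear speed of pin below 0.02 m/s); the robot touches nothing.
It fails at once if the wheel is pressed or bumped with more than 20 N (contact force between spindle and anything else above 20 N).
It fails at once if the turntable is banged with more than 60 N (contact force between turntable and anything else above 60 N).
It fails at once if a bystander is shifted by more than 20 mm (distance of any of doming_block, masking_roll, pliers_0, wax_tin from where it was at the start of the episode above 0.02 m).
It also fails if it takes over 64 s, if anything falls off the work surface, if the arm or the gripper's body presses on something with over 40 N, if the wrist force passes 120 N, or if a joint passes its speed limit or range.

## Robot

A 6-joint arm with a two-finger parallel gripper is mounted at the origin on a cart in front of the work surface, level with it; the furniture and walls round the work are solid. World frame = base frame: x ahead of the robot, y to its left, z up, the work surface at z = 0. Lengths are in mm, angles in rad, forces in N, time in s.
With the tool pointing down it reaches from about 375 to 975 mm from the base axis. Payload 3.8 kg.
Tool frame: the origin (TCP) lies between the finger pads; the fingertips stand 22 mm ahead of it and the grasp point (between the pads) lies 3 mm ahead of it; z points along the fingers, y is the line along which they close (so a half turn about z gives the same grasp; the last joint's range is limited). The gripper opens to 85 mm and grips with 20 to 120 N. Pads are 22 mm wide; open, the fingers measure 114 mm over their backs; the gripper's body (76 mm by 85 mm) begins 54 mm behind the grasp point. The pads swing forward as they close: fully open they stand 13 mm farther back than shut.
Start: joints at [1.137, 0.264, 1.604, -0, 1.274, -0.037], TCP at [260.864, 622.55, 253.28] pointing down, gripper open.
Joint ranges: [-2.63, 2.63], [-0.94, 2.18], [0.31, 2.57], [-1.31, 4.45], [0, 2.66], [-2.55, 2.55]. Speed limits (rad/s): [2.57, 2.57, 3.14, 3.14, 3.14, 3.14].

## Interface

Orientations are given as [roll, pitch, yaw] about the fixed x, y, z axes, in that order (R = Rz(yaw) Ry(pitch) Rx(roll)).
In Python, from station import manip gives the robot as it stands.
- The arm moves only by the tool play_rows, never from a script. Its argument "rows" is a list of rows, each a list of 6 numbers: the shift along the tool's x, y, z in cm, then the turn, a rotation vector about the tool's x, y, z in rad. In form: [[tx, ty, tz, rx, ry, rz], ...]. A call has 1 to 10 rows; each row shifts and turns the commanded pose from where the row before left it, along the tool's axes as they then stand; what a row does not reach is not made up. A row lasts 1/8 s, in which the tool goes at most 62.5 mm and 10.7 degrees, less where a joint would pass 70% of its speed; a pose out of reach is approached as far as the arm can. A call with a gripper value outside its range is refused whole. "jaw" is the closure, from -1 (fully open) to 1 (shut), so that 0 is half open, set as the call begins (left out, the last holds). The fingers move at their own pace and stop on an object; "force" is the grip in N (left out, the last holds). Time passes only in rows, so rows that do not move let the fingers close. It gives the time, the measured TCP pose, the force, the opening and the grip force at its end, in the units of the state.
- manip.observe(): the state, without advancing time (a new reading comes with each control period).
- manip.camera(name): name is "scene" or "top"; returns the picture (384x512x3 uint8, blue, green, red); there is no depth.
- manip.get_calibration(name): a dict with "mtx" (3x3 intrinsics, pixels), "origin" and "attitude" of the camera in the world. Camera axes: x right, y up, looking along -z (the intrinsics and any distortion apply to the point x, -y, -z); pixel columns grow to the right and rows downward; lengths in mm; the calibration is good to about 2 mm. A picture is of the moment at which its call begins. get_calibration takes no time and is no camera call.
- manip.finish_job(): hands the job in; it is judged then, once.
The state is a dict: "time": time; "q": joint angles; "joint_vel": joint speeds; "effort": joint torques, N m; "position": TCP position; "orientation": TCP orientation; "contact_force": force on the tool from outside, world axes, zero at the start; "ft_torque": the same for the moment, N m; "width": finger opening in mm; "finger_force": force on a finger pad.
Only numpy, scipy, OpenCV 4.12 (cv2) and the standard library are available. Lean on these libraries where they do the work, as an engineer would, in place of code of your own. Each camera call takes 0.05 s, during which the arm holds its last target. There are 200 camera calls.

## Working session

There is one attempt and no reset: what is moved stays moved. The work goes in short steps, Python scripts to look and compute and a tool call to move; the robot and the scene stay as the last step left them, time stands still between calls to the robot, and variables do not carry over. Pictures are saved under pics/ and viewed, at most 10 in all, crops included, and the job is handed in when it is done.

Besides the shell and the picture viewer there is one more tool, called as name([rows], argument=value, ...), one row to a line, values as JSON. play_rows: Moves the arm, as the interface text tells. Its arguments: {"type":"object","properties":{"rows":{"type":"array"},"jaw":{"type":"number"},"force":{"type":"number"}},"required":["rows"]}

```bash
mkdir -p pics; ls
python3 - <<'E'
from station import manip
import cv2
for n in("scene","top"):
    c=manip.get_calibration(n);print(n,c)
    cv2.imwrite(f"pics/{n}0.png",manip.camera(n))
print(manip.observe())
E
```

```text
pics
scene {'mtx': array([[363.03529408,   0.        , 253.72699383],
       [  0.        , 363.03529408, 191.67036564],
       [  0.        ,   0.        ,   1.        ]]), 'origin': array([   2.69619331, -273.94620503,  760.83290067]), 'attitude': array([ 0.77141171,  0.00104919, -1.01457486])}
top {'mtx': array([[451.12540268,   0.        , 248.28554183],
       [  0.        , 451.12540268, 199.05327009],
       [  0.        ,   0.        ,   1.        ]]), 'origin': array([ 309.54052198,   91.94357713, 1286.77175888]), 'attitude': array([ 0.23020681, -0.00178299, -1.54565914])}
{'time': 0.1, 'q': array([ 1.13711075e+00,  2.64690697e-01,  1.60526798e+00,  8.91607585e-07,
        1.27372507e+00, -3.69038526e-02]), 'joint_vel': array([ 0.00165425,  0.00019106, -0.00417803,  0.00042721, -0.00060122,
       -0.00082769]), 'effort': array([ 8.97559075e-04, -5.16707110e+01, -3.68587947e+01,  1.01266548e-04,
        6.34315104e-03,  2.69627145e-05]), 'position': array([260.59089749, 621.97830213, 252.06131951]), 'orientation': array([-3.13950301e+00, -7.80033374e-05,  2.74481058e+00]), 'contact_force': array([-0.43188119, -0.32140554,  0.3005317 ]), 'ft_torque': array([-0.00418714, -0.01883957, -0.01657474]), 'finger_force': 0.0, 'width': 85.68273482649953}
```

View pics/top0.png

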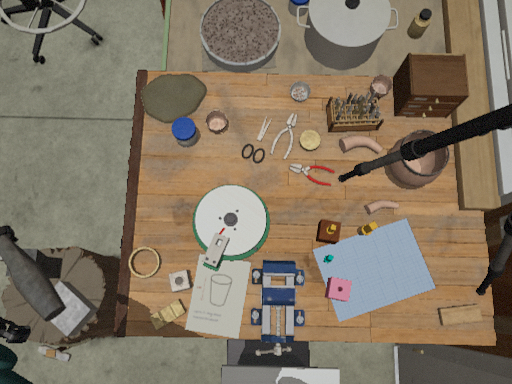

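View pics/scene0.png

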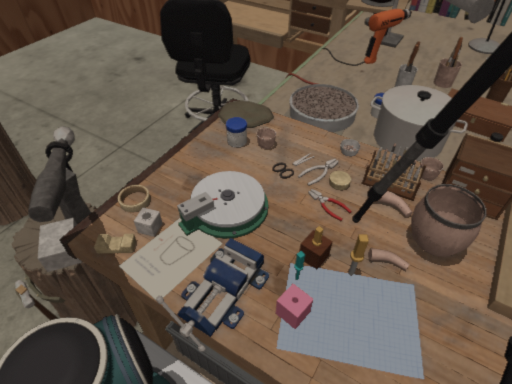

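Top view: the turntable is at (231,222), its bracket at (216,250), the dark block with a brass pin at (329,231), the pink block at (338,289). Pin candidates in the scene view: brass in the dark block at (317,238), a taller brass one at (358,250), and a turquoise one at (299,262). By the description it should be the smaller brass one in the dark block. I'll check that in a crop.

```bash
cat > h.py <<'E'
import numpy as np,cv2
from scipy.spatial.transform import Rotation as R
from station import manip
def cal(n):
    c=manip.get_calibration(n);return c['mtx'],np.array(c['origin']),R.from_euler('xyz',c['attitude']).as_matrix()
def ray(n,uv,z):
    K,o,A=cal(n);p=np.linalg.inv(K)@[uv[0],uv[1],1];d=A@[p[0],-p[1],-p[2]]
    return (o+d*(z-o[2])/d[2])[:2]
def proj(n,X):
    K,o,A=cal(n);p=A.T@(np.array(X,float)-o);q=K@[p[0],-p[1],-p[2]];return q[:2]/q[2]
E
python3 - <<'E'
from h import *
t=cv2.imread('pics/top0.png');s=cv2.imread('pics/scene0.png')
a=cv2.resize(s[215:325,270:380],(400,400),interpolation=cv2.INTER_CUBIC)
b=cv2.resize(t[205:305,300:400],(400,400),interpolation=cv2.INTER_CUBIC)
cv2.imwrite('pics/c1.png',np.hstack([a,b]))
c=cv2.resize(t[180:280,185:285],(600,600),interpolation=cv2.INTER_CUBIC)
cv2.imwrite('pics/c2.png',c)
E
```

```text
(no output)
```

View pics/c1.png

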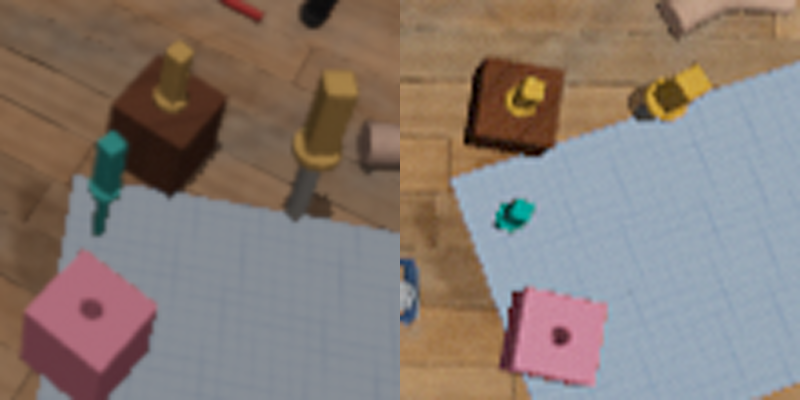

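View pics/c2.png

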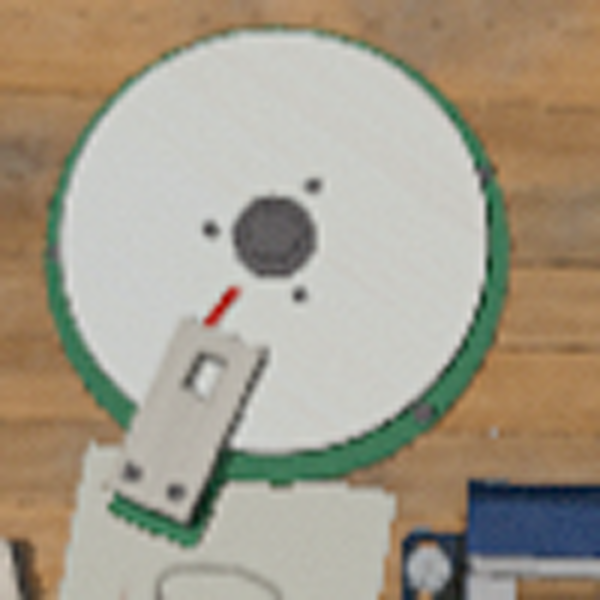

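The crop confirms it: the smaller brass-headed pin stands in the dark block, the bigger brass one is about 40 mm to the right, and the turquoise one is below. The slot is visible at top pixel ~(219.3,242.5) and the hub at ~(230.7,219.5). Next I'll measure.

```bash
cat > m.py <<'E'
from h import *
t=cv2.imread('pics/top0.png');s=cv2.imread('pics/scene0.png')
def comps(n,img,lo,hi,roi,amin=8):
    h=cv2.cvtColor(img,cv2.COLOR_BGR2HSV);m=cv2.inRange(h,lo,hi);k=np.zeros_like(m);x0,y0,x1,y1=roi;k[y0:y1,x0:x1]=m[y0:y1,x0:x1]
    N,L,S,C=cv2.connectedComponentsWithStats(k)
    return [(S[i],C[i],(L==i)) for i in range(1,N) if S[i][4]>=amin]
# green turntable hull, wheel ellipse
for n,img,roi in(("top",t,(180,170,290,285)),("scene",s,(165,160,285,245))):
    for S,C,L in comps(n,img,(0,0,175),(179,40,255),roi,300):
        pts=max(cv2.findContours(L.astype(np.uint8),0,1)[0],key=len)
        hull=cv2.convexHull(pts)[:,0,:]
        P=np.array([ray(n,p,45) for p in hull])
        # algebraic circle fit w/ outlier rejection
        k=np.ones(len(P),bool)
        for _ in range(6):
            A=np.c_[2*P[k],np.ones(k.sum())];w=np.linalg.lstsq(A,(P[k]**2).sum(1),rcond=None)[0];r=np.sqrt(w[2]+w[:2]@w[:2]);e=abs(np.hypot(*(P-w[:2]).T)-r);k=e<max(2,np.median(e)*1.5)
        print(n,'wheel',S,w[:2].round(1),r.round(1),k.sum(),len(P))
print('hub',ray('top',(230.7-.1,219.5),45))
a,b=np.array([ray('top',(185+x/6,180+y/6),78) for x,y in((204,373),(274,237))])
print('slot',a,'scene view slot',ray('scene',(199,203),78))
# brass
for n,img,roi in(("top",t,(300,205,400,305)),("scene",s,(270,215,380,325))):
    for S,C,L in comps(n,img,(18,110,60),(32,255,255),roi): print(n,'brass',S,C.round(1))
    for S,C,L in comps(n,img,(0,70,15),(14,255,110),roi,150): print(n,'block',S,C.round(1),cv2.minAreaRect(np.argwhere(L)[:,::-1].astype(np.float32)))
E
python3 m.py
python3 - <<'E'
from h import *
s=cv2.imread('pics/scene0.png')
a=cv2.resize(s[170:245,170:270],(400,300),interpolation=cv2.INTER_CUBIC)
b=cv2.resize(s[220:280,290:370],(400,300),interpolation=cv2.INTER_CUBIC)
t=cv2.imread('pics/top0.png')
c=cv2.resize(t[215:245,315:355],(400,300),interpolation=cv2.INTER_CUBIC)
d=cv2.resize(t[228:272,200:240],(400,300),interpolation=cv2.INTER_CUBIC)
d=cv2.resize(t[230:260,200:240],(400,300),interpolation=cv2.INTER_CUBIC)
cv2.imwrite('pics/c3.png',np.vstack([np.hstack([a,b]),np.hstack([d,c])]))
E
```

```text
top wheel [ 194  185   72  100 4664] [494.6 167.4] 145.9 15 24
hub [540.5376383  145.02382397]
slot [471.63664368 172.70912276] scene view slot [458.56942118 174.43364158]
top brass [361 221  17  14 143] [368.5 227.6]
top brass [326 224  10  10  71] [330.8 228.8]
top block [316 220  24  24 339] [327.4 232. ] ((327.7745361328125, 231.46530151367188), (21.896236419677734, 22.428436279296875), 8.746162414550781)
scene brass [316 227   7  11  40] [318.9 230.6]
scene brass [351 235  17  26 196] [359.2 247.8]
scene brass [315 236   5   4  12] [316.2 237.7]
scene brass [313 240   8   6  24] [316.2 242.6]
scene block [299 229  36  39 767] [316. 250.] ((314.75, 249.25), (32.526912689208984, 37.47665786743164), 45.0)
scene block [270 263  18  33 382] [279.1 279.3] ((278.6804504394531, 279.0309143066406), (16.52838897705078, 31.96699333190918), 2.6025619506835938)
```

View pics/c3.png

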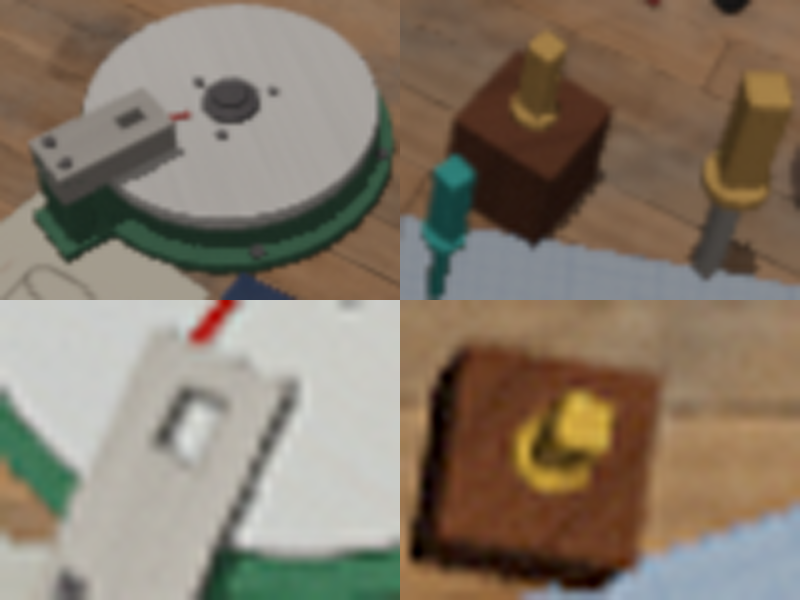

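The tile shows the slot rim, the pin's top face and the block's corners. I read slot at top (218.55,242.3) and scene (202.4,198.9), and the pin's top face at top (333.25,226.55) and scene (319.0,228.2). Now I'll cast rays.

Run:
```python
from h import *
f=lambda n,u,z:print(n,u,z,ray(n,u,z).round(1))
print('slot');f('top',(218.55,242.3),78);f('scene',(202.4,198.9),78)
print('axis');f('top',(230.4,219.8),45);f('top',(230.25,219.1),49)
T=lambda x,y,X,Y,k:((x+.5)/k-.5+X,(y+.5)/k-.5+Y)
q=[ray('scene',T(x,y,170,170,4),45) for x,y in((82,100),(380,95),(235,4))]
print('scene wheel L,R,top pts',q)
print('pin top');f('top',(333.25,226.55),112);f('scene',(319,228.2),112)
print('collar');f('top',(329.85,229.55),63);f('scene',(316.4,241.2),63)
c=np.array([ray('top',T(x,y,315,215,10),60) for x,y in((65,47),(260,77),(235,262),(40,240))]);print('block',c,c.mean(0))
d=np.vstack([c[0]-c[1],c[3]-c[2]]);print('ang',np.degrees(np.arctan2(d[:,1],d[:,0])))
d=np.vstack([c[0]-c[3],c[1]-c[2]]);print('ang',np.degrees(np.arctan2(d[:,1],d[:,0])))
c=np.array([ray('top',T(x-400,y-300,315,215,10),112) for x,y in((575,392),(612,405),(603,447),(558,437))]);d=np.array([c[0]-c[1],c[3]-c[2],c[0]-c[3],c[1]-c[2]]);print('pin edges',np.degrees(np.arctan2(d[:,1],d[:,0])),np.hypot(*d.T))
# bracket edges (top face): left edge & right edge in c2
e=[ray('top',T(x,y,185,180,6),78) for x,y in((188,322),(122,488),(262,352),(195,520))]
print('bracket',e,[np.degrees(np.arctan2(*(e[i]-e[i+1])[::-1])) for i in(0,2)])
print('big pin top');f('top',T(695-400,80,300,205,4),150)
for p in ((370,225),):f('top',p,0)
f('scene',(270+297/400*110,215+210/400*110),0)
s=manip.observe();print(s['orientation'],R.from_euler('xyz',s['orientation']).as_matrix().round(3))
```

```text
slot
top (218.55, 242.3) 78 [471.2 173.9]
scene (202.4, 198.9) 78 [474.5 175.8]
axis
top (230.4, 219.8) 45 [539.7 145.6]
top (230.25, 219.1) 49 [540.9 145.9]
scene wheel L,R,top pts [array([492.39418317, 235.794887  ]), array([603.65219351,  65.41972265]), array([627.16939699, 202.18970144])]
pin top
top (333.25, 226.55) 112 [ 516.1 -129.2]
scene (319, 228.2) 112 [ 518.  -127.2]
collar
top (329.85, 229.55) 63 [ 516.1 -128.9]
scene (316.4, 241.2) 63 [ 517.9 -127.4]
block [[ 544.81800878 -105.57588727]
 [ 537.76580294 -159.31180671]
 [ 486.20094459 -151.3687423 ]
 [ 490.90539021  -98.10530441]] [ 514.92253663 -128.59043517]
ang [82.52333381 84.95249963]
ang [-7.88914423 -8.75702651]
pin edges [ 71.57430698  78.67382    -21.09742732 -12.9061483 ] [10.23250182 12.04516763 13.02324822 11.57405668]
bracket [array([495.62693285, 182.00912689]), array([420.50309875, 208.23207906]), array([482.87379211, 148.19726459]), array([407.22222719, 175.23376912])] [np.float64(-19.24220581314392), np.float64(-19.665972982042973)]
big pin top
top (373.375, 224.625) 150 [ 517.  -224.6]
top (370, 225) 0 [ 543.  -256.6]
scene (351.675, 272.75) 0 [ 524.  -225.8]
[-3.13950301e+00 -7.80033374e-05  2.74481058e+00] [[-0.922  0.386 -0.001]
 [ 0.386  0.922 -0.002]
 [ 0.    -0.002 -1.   ]]
```

Run:
```python
from h import *
def tri(a,b):
    Ps=[]
    for n in('top','scene'):
        K,o,A=cal(n);Rt=np.diag([1,-1,-1])@A.T;Ps.append(K@np.c_[Rt,-Rt@o])
    X=cv2.triangulatePoints(Ps[0],Ps[1],np.array(a,float),np.array(b,float))[:,0];X=X[:3]/X[3];return X.round(1),proj('top',X).round(1),proj('scene',X).round(1)
print('lamp tip',tri((342,179),(357,219)))
print('pin top',tri((333.25,226.55),(319,228.2)))
print('slot',tri((218.55,242.3),(202.4,198.9)))
print('big top',tri((373.4,224.6),(363,236.5)))
print(proj('top',(260,622,252)),proj('scene',(260,622,252)))
s=manip.observe();M=R.from_euler('xyz',s['orientation']).as_matrix()
print('tool delta to pin, z=200',M.T@(np.array([517,-128,200])-s['position']))
```

```text
lamp tip (array([ 675.6, -176.8,   14.9]), array([342.4, 178.8]), array([356.2, 219.1]))
pin top (array([ 515.3, -128.3,  115.7]), array([333.2, 226.6]), array([319.1, 228.2]))
slot (array([471. , 173.3,  82.4]), array([218.7, 242.2]), array([202.1, 199. ]))
big top (array([ 516.7, -224.1,  150.2]), array([373.2, 224.7]), array([363.4, 236.4]))
[  7.43351681 321.58267335] [-13.8210457  131.43093503]
tool delta to pin, z=200 [-526.32350107 -592.51208011   53.25851722]
```

play_rows([
  [-3.1,-3.5,0.2,0,0,0],
  [-3.1,-3.5,0.2,0,0,0],
  [-3.1,-3.5,0.2,0,0,0],
  [-3.1,-3.5,0.2,0,0,0],
  [-3.1,-3.5,0.2,0,0,0],
  [-3.1,-3.5,0.2,0,0,0],
  [-3.1,-3.5,0.2,0,0,0],
  [-3.1,-3.5,0.2,0,0,0],
  [-3.1,-3.5,0.2,0,0,0],
  [-3.1,-3.5,0.2,0,0,0],
], jaw=-0.2, force=60)

```text
time: 1.35
position: [411.5, 178.4, 232.9]
orientation: [-3.141, -0.0, 2.745]
contact_force: [0.2, -0.8, -0.6]
width: 51.4
finger_force: 0.0
```

play_rows([
  [-3.1,-3.5,0.2,0,0,0],
  [-3.1,-3.5,0.2,0,0,0],
  [-3.1,-3.5,0.2,0,0,0],
  [-3.1,-3.5,0.2,0,0,0],
  [-3.1,-3.5,0.2,0,0,0],
  [-3.1,-3.5,0.2,0,0,0],
  [-3.0,-3.2,0.2,0,0,0],
  [0,0,0,0,0,-0.07],
  [0,0,0,0,0,-0.07],
  [0,0,0,0,0,0],
])

```text
time: 2.6
position: [516.8, -126.8, 218.7]
orientation: [3.142, -0.001, 2.884]
contact_force: [-0.2, 0.8, -0.4]
width: 51.2
finger_force: 0.0
```

```bash
cat > d.py <<'E'
import sys
from h import *
def d(*t):
    s=manip.observe();M=R.from_euler('xyz',s['orientation']).as_matrix()
    print(s['time'],s['position'].round(1),s['orientation'].round(3),'w',round(s['width'],1),'F',s['contact_force'].round(2),'T',s['ft_torque'].round(2))
    if t: print('tool cm',(M.T@(np.array(t)-s['position'])/10).round(2))
    print('rotvec to down', R.from_matrix(M.T@R.from_euler('xyz',[np.pi,0,s['orientation'][2]]).as_matrix()).as_rotvec().round(4))
if __name__=='__main__': d(*map(float,sys.argv[1:]))
E
python3 d.py 516.5 -128 93
python3 - <<'E'
from h import *
t=manip.camera('top');s=manip.camera('scene')
cv2.imwrite('pics/s1.png',np.hstack([cv2.resize(t[170:290,270:430],(400,300)),cv2.resize(s[140:290,230:430],(400,300))]))
E
```

```text
2.6 [ 516.8 -126.8  218.7] [ 3.142e+00 -1.000e-03  2.884e+00] w 51.2 F [-0.24  0.81 -0.43] T [-0.02 -0.01  0.03]
tool cm [-1.000e-02 -1.200e-01  1.257e+01]
rotvec to down [ 0.0001 -0.0011 -0.    ]
```

View pics/s1.png

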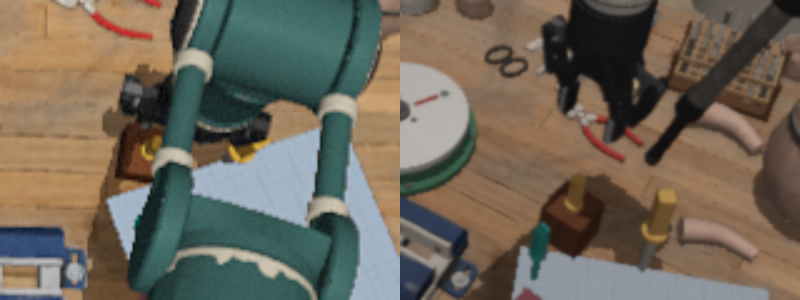

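The gripper is above the pin, with nothing in the way of going down (scene crop: fingers at ~(605,100), pin at (577,185)).

play_rows([
  [0,-0.1,3,0,0,0],
  [0,0,3,0,0,0],
  [0,0,3,0,0,0],
  [0,0,2.2,0,0,0],
  [0,0,1.3,0,0,0],
  [0,0,0,0,0,0],
])

```text
time: 3.45
position: [516.2, -127.3, 93.4]
orientation: [3.142, -0.002, 2.885]
contact_force: [-0.3, 0.4, 0.5]
width: 51.1
finger_force: 0.0
```

play_rows([
  [0,0,0,0,0,0],
  [0,0,0,0,0,0],
  [0,0,0,0,0,0],
  [0,0,0,0,0,0],
  [0,0,0,0,0,0],
  [0,0,0,0,0,0],
], jaw=1, force=60)

```text
time: 4.2
position: [517.9, -128.0, 95.6]
orientation: [3.142, 0.002, 2.885]
contact_force: [-0.5, 0.4, 5.8]
width: 13.3
finger_force: 58.7
```

```bash
python3 d.py
```

```text
4.2 [ 517.9 -128.    95.6] [3.142e+00 2.000e-03 2.885e+00] w 13.3 F [-0.5   0.36  5.8 ] T [ 0.11  0.16 -0.01]
rotvec to down [0.     0.0022 0.    ]
```

play_rows([
  [0,0,-1,0,0,0],
  [0,0,-2,0,0,0],
  [0,0,-3,0,0,0],
  [0,0,-3,0,0,0],
  [0,0,-2,0,0,0],
  [0,0,0,0,0,0],
])

```text
time: 4.95
position: [518.0, -128.0, 206.3]
orientation: [-3.141, 0.004, 2.885]
contact_force: [-0.1, 0.1, -1.2]
width: 13.0
finger_force: 59.0
```

```bash
python3 d.py 472 174.5 190
```

```text
4.95 [ 518.  -128.   206.3] [-3.141  0.004  2.885] w 13.0 F [-0.12  0.12 -1.18] T [-0.04 -0.01 -0.  ]
tool cm [12.14 28.09  1.58]
rotvec to down [-0.0001  0.0038 -0.    ]
```

play_rows([
  [1,2.3,0,0,0,0],
  [1.7,4,0,0,0,0],
  [1.7,4,0,0,0,0],
  [1.7,4,0.2,0,0,0],
  [1.7,4,0.2,0,0,0],
  [1.7,4,0.2,0,0,0],
  [1.6,3.5,0.4,0,0,0],
  [1.0,2.3,0.6,0,0.004,0],
  [0,0,0,0,0,0],
  [0,0,0,0,0,0],
])

```text
time: 6.2
position: [470.7, 174.1, 187.4]
orientation: [-3.14, -0.005, 2.885]
contact_force: [0.5, -0.9, -1.1]
width: 13.2
finger_force: 59.1
```

```bash
python3 d.py 472 174.5 176
python3 - <<'E'
from h import *
t=manip.camera('top');s=manip.camera('scene');cv2.imwrite('pics/t2.png',t);cv2.imwrite('pics/sc2.png',s)
cv2.imwrite('pics/s2.png',np.hstack([cv2.resize(t[180:280,180:280],(400,400),interpolation=2),cv2.resize(s[140:240,160:260],(400,400),interpolation=2)]))
E
```

```text
6.2 [470.7 174.1 187.4] [-3.14  -0.005  2.885] w 13.2 F [ 0.54 -0.95 -1.09] T [-0.01 -0.04 -0.01]
tool cm [-0.12  0.07  1.14]
rotvec to down [-0.0015 -0.0052  0.    ]
```

View pics/s2.png

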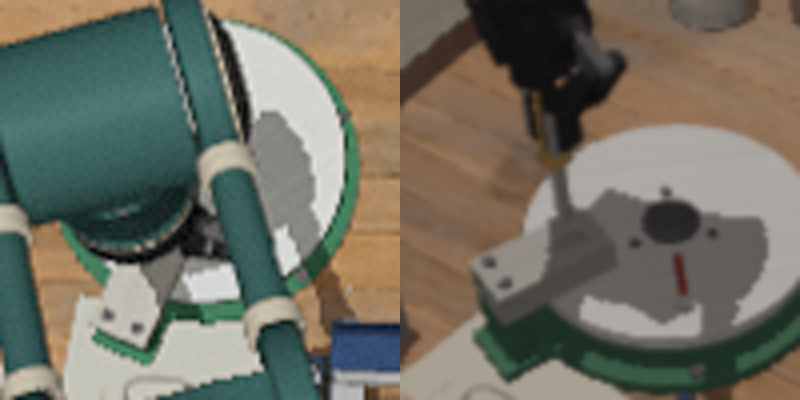

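play_rows([
  [-0.06,0,0.6,0,-0.003,0],
  [0,0,0.5,0,0,0],
  [0,0,0.2,0,0,0],
  [0,0,0,0,0,0],
])

```text
time: 6.8
position: [471.7, 174.5, 174.9]
orientation: [-3.141, -0.002, 2.885]
contact_force: [0.0, -0.3, -0.2]
width: 13.0
finger_force: 59.1
```

```bash
python3 d.py 472 174.5 174
python3 - <<'E'
from h import *
o=manip.observe();s=manip.camera('scene');cv2.imwrite('pics/sc3.png',s)
s0=cv2.imread('pics/scene0.png')
a=cv2.resize(s0[185:215,185:225],(400,300),interpolation=2);b=cv2.resize(s[180:210,185:225],(400,300),interpolation=2)
b=cv2.convertScaleAbs(b,alpha=1.5)
p=o['position'];X=[p[0],p[1],p[2]-88.6];print('pred tip',proj('scene',X),'collar c',proj('scene',[p[0],p[1],p[2]-88.6+56]))
cv2.imwrite('pics/s3.png',np.hstack([a,b]))
E
```

```text
6.8 [471.7 174.5 174.9] [-3.141e+00 -2.000e-03  2.885e+00] w 13.0 F [ 0.01 -0.34 -0.23] T [-0.01 -0.03 -0.05]
tool cm [-0.03  0.01  0.09]
rotvec to down [-0.0004 -0.0015  0.    ]
pred tip [201.78883836 197.56475261] collar c [199.41184138 181.83911252]
```

View pics/s3.png

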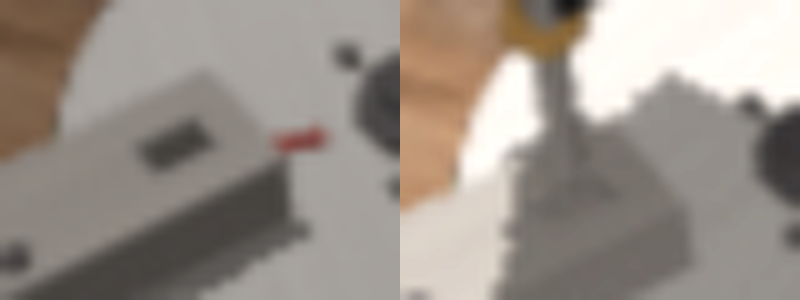

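Left tile: slot centre at scene pixel (202.2,199.1). Right tile: the pin tip is right over the slot at ~(201.6,198.4), against (201.8,197.6) predicted, so the camera and robot agree to about 1 px.

Run:
```python
from h import *
for u in((202.2,199.1),(202.4,199.1),(202.4,198.4)): print(u,ray('scene',u,78).round(1))
for u in ((218.55,242.3),): print(ray('top',u,78))
# brass collar + shank measured in sc3
s=cv2.imread('pics/sc3.png');h=cv2.cvtColor(s,cv2.COLOR_BGR2HSV)
m=cv2.inRange(h,(15,90,50),(35,255,255))[165:190,185:215];ys,xs=np.nonzero(m);print('brass x',xs.min()+185,xs.max()+185,'y',ys.min()+165,ys.max()+165)
for y in range(186,200): print(y,s[y,194:212,1])
```

```text
(202.2, 199.1) [473.7 175.8]
(202.4, 199.1) [474.  175.4]
(202.4, 198.4) [475.9 176.9]
[471.24567822 173.90526963]
brass x 193 202 y 167 185
186 [101 148 161 155 110  76  71  83 149 166 169 169 169 169 168 168 167 164]
187 [131 161 169 165 117  78  72  79 135 163 169 169 169 168 167 167 162 136]
188 [153 167 169 165 125  84  73  74 116 158 169 168 168 167 164 161 135 107]
189 [163 169 169 166 134  91  74  74 112 157 167 167 167 164 138 121 106  98]
190 [167 169 169 165 136  93  76  75 111 153 165 166 164 160 124 100  97  96]
191 [168 168 168 167 147 103  77  72  83 117 151 150 131 121 104  97  96  96]
192 [168 169 169 169 159 111  78  71  67  85 105 103  95  96  96  96  95  95]
193 [169 169 166 164 135  93  75  71  65  73  78  78  79  86  92  94  95  95]
194 [169 164 138 122 100  80  74  72  65  68  74  76  76  79  86  93  94  95]
195 [166 138 108  92  81  74  74  73  67  65  73  76  75  76  79  87  92  94]
196 [159 133 122  95  78  73  74  74  68  70  74  75  75  75  76  80  88  94]
197 [148 136 110  84  77  75  74  74  69  69  70  74  76  76  76  76  80  91]
198 [141 137 103  80  77  75  71  69  66  67  67  67  74  75  76  76  77  84]
199 [141 138 102  80  79  73  69  69  67  68  68  66  68  74  76  76  77  79]
```

play_rows([
  [-0.09,0.06,0,0,0,0],
  [0,0,0.4,0,0,0],
  [0,0,0.4,0,0,0],
  [0,0,0.3,0,0,0],
  [0,0,0,0,0,0],
])

```text
time: 7.48
position: [472.5, 174.9, 163.8]
orientation: [-3.141, -0.002, 2.885]
contact_force: [-0.2, 0.2, -0.6]
width: 13.2
finger_force: 59.1
```

```bash
python3 d.py 472.8 175 150
```

```text
7.475 [472.5 174.9 163.8] [-3.141e+00 -2.000e-03  2.885e+00] w 13.2 F [-0.17  0.24 -0.6 ] T [0.01 0.01 0.02]
tool cm [-0.03  0.02  1.38]
rotvec to down [-0.0005 -0.0018  0.    ]
```

play_rows([
  [0,0,0.3,0,0,0],
  [0,0,0.3,0,0,0],
  [0,0,0.4,0,0,0],
  [0,0,0,0,0,0],
])

```text
time: 7.98
position: [472.4, 174.9, 153.7]
orientation: [-3.141, -0.002, 2.885]
contact_force: [-0.6, -0.6, -0.6]
width: 13.2
finger_force: 59.1
```

```bash
python3 d.py
```

```text
7.975 [472.4 174.9 153.7] [-3.141e+00 -2.000e-03  2.885e+00] w 13.2 F [-0.58 -0.64 -0.6 ] T [ 0.04 -0.   -0.08]
rotvec to down [-0.0006 -0.0019  0.    ]
```

play_rows([
  [-0.15,-0.02,0,0,0,0],
  [-0.15,-0.01,0,0,0,0],
  [0,0,0,0,0,0],
])

```text
time: 8.35
position: [476.0, 174.0, 154.5]
orientation: [3.141, -0.001, 2.885]
contact_force: [0.3, 0.6, -0.9]
width: 13.1
finger_force: 59.1
```

play_rows([
  [-0.1,-0.01,0,0,0,0],
  [0,0,0,0,0,0],
])

```text
time: 8.6
position: [476.7, 173.6, 154.3]
orientation: [3.142, -0.001, 2.885]
contact_force: [-0.4, -0.4, -0.7]
width: 13.2
finger_force: 59.1
```

play_rows([
  [-0.1,-0.01,0,0,0,0],
  [0,0,0,0,0,0],
])

```text
time: 8.85
position: [477.6, 173.2, 154.3]
orientation: [-3.142, -0.001, 2.885]
contact_force: [0.0, 0.8, -1.2]
width: 13.4
finger_force: 59.1
```

play_rows([
  [-0.1,-0.01,0,0,0,0],
  [0,0,0,0,0,0],
])

```text
time: 9.1
position: [478.2, 173.0, 154.2]
orientation: [-3.142, -0.002, 2.885]
contact_force: [-1.4, 0.2, 0.3]
width: 13.0
finger_force: 59.2
```

play_rows([
  [-0.1,-0.01,0,0,0,0],
  [0,0,0,0,0,0],
])

```text
time: 9.35
position: [478.6, 172.8, 154.2]
orientation: [-3.142, -0.003, 2.885]
contact_force: [-4.2, 0.5, 2.7]
width: 13.4
finger_force: 59.4
```

```bash
python3 d.py
```

```text
9.35 [478.6 172.8 154.2] [-3.142e+00 -3.000e-03  2.885e+00] w 13.4 F [-4.25  0.51  2.65] T [ 0.46  0.94 -0.01]
rotvec to down [-0.0001 -0.003   0.    ]
```

play_rows([
  [0.3,0.03,0,0,0,0],
  [0.15,0.02,0,0,0,0],
  [0,0.1,0,0,0,0],
  [0,0,0,0,0,0],
])

```text
time: 9.85
position: [475.8, 175.2, 154.4]
orientation: [3.141, -0.0, 2.885]
contact_force: [-0.3, -0.0, -0.9]
width: 13.0
finger_force: 59.2
```

play_rows([
  [0,0.05,0,0,0,0],
  [0,0,0,0,0,0],
])

```text
time: 10.1
position: [475.7, 175.7, 154.3]
orientation: [3.142, -0.001, 2.885]
contact_force: [-0.1, -0.9, -1.8]
width: 13.2
finger_force: 59.2
```

play_rows([
  [0,-0.15,0,0,0,0],
  [0,-0.1,0,0,0,0],
  [0,0,0,0,0,0],
])

```text
time: 10.48
position: [475.0, 173.2, 154.3]
orientation: [3.141, -0.001, 2.885]
contact_force: [-0.5, 0.3, -1.5]
width: 13.3
finger_force: 59.0
```

play_rows([
  [0.06,0.09,0.3,0,0,0],
  [0,0,0.4,0,0,0],
  [0,0,0.4,0,0,0],
  [0,0,0.4,0,0,0],
  [0,0,0,0,0,0],
])

```text
time: 11.1
position: [474.2, 174.1, 138.7]
orientation: [-3.141, -0.002, 2.885]
contact_force: [-0.8, 0.2, -1.1]
width: 13.3
finger_force: 59.0
```

```bash
cat > w.py <<'E'
from h import *
def ang(save=None):
    t0=manip.observe()['time'];s=manip.camera('scene')
    if save: cv2.imwrite(save,s)
    r=s[170:235,190:270].astype(int);m=(r[...,2]>r[...,1]*1.5)&(r[...,2]>r[...,0]*1.5)&(r[...,2]>60)
    ys,xs=np.nonzero(m)
    if len(xs)<3: return t0,None,len(xs)
    P=np.array([ray('scene',(x+190,y+170),45) for x,y in zip(xs,ys)])
    v=P.mean(0)-[543.5,147.3]
    a=np.degrees(np.arctan2(v[1],v[0]))
    return t0,round((a-159)%360,1),len(xs)  # deg past slot; 360 = under the slot
if __name__=='__main__':
    print(ang());print(ang());a=ang();print(a)
    import d;d.d(474.5,174.4,137)
E
python3 w.py
```

```text
(11.1, np.float64(38.1), 18)
(11.15, np.float64(41.7), 19)
(11.2, np.float64(45.2), 17)
11.25 [474.7 174.3 139.3] [ 3.142e+00 -1.000e-03  2.885e+00] w 13.4 F [ 0.25 -0.11 -1.27] T [-0.04 -0.03 -0.04]
tool cm [0.02 0.01 0.23]
rotvec to down [ 0.     -0.0009 -0.    ]
```

play_rows([
  [0,0,0.2,0,0,0],
  [0,0,0.2,0,0,0],
  [0,0,0.1,0,0,0],
  [0,0,0,0,0,0],
])

```text
time: 11.75
position: [474.5, 174.2, 134.1]
orientation: [-3.141, -0.001, 2.885]
contact_force: [-0.1, -0.5, -1.4]
width: 12.9
finger_force: 59.0
```

```bash
python3 w.py
```

```text
(11.75, np.float64(83.4), 15)
(11.8, np.float64(86.7), 16)
(11.85, np.float64(90.2), 19)
11.9 [474.6 174.3 134.3] [-3.142e+00 -1.000e-03  2.885e+00] w 13.1 F [ 0.41 -0.18 -0.77] T [-0.02 -0.01  0.  ]
tool cm [ 0.01  0.01 -0.27]
rotvec to down [-0.    -0.001  0.   ]
```

play_rows([
  [0,0,0.1,0,0,0],
  [0,0,0.1,0,0,0],
])

```text
time: 12.15
position: [474.6, 174.1, 132.4]
orientation: [-3.141, -0.001, 2.885]
contact_force: [0.0, -1.3, -0.0]
width: 12.8
finger_force: 59.2
```

```bash
python3 w.py
```

```text
(12.15, np.float64(108.8), 18)
(12.2, np.float64(110.6), 18)
(12.25, np.float64(112.8), 18)
12.3 [474.5 174.1 132.3] [-3.141e+00 -1.000e-03  2.885e+00] w 13.1 F [-0.42 -0.65  1.53] T [-0.28  0.16 -0.  ]
tool cm [ 0.01  0.03 -0.47]
rotvec to down [-0.0004 -0.0011  0.    ]
```

play_rows([
  [0,0,0.1,0,0,0],
  [0,0,0.06,0,0,0],
])

```text
time: 12.55
position: [474.6, 174.1, 130.8]
orientation: [-3.141, -0.001, 2.885]
contact_force: [-0.5, -1.7, 1.7]
width: 13.2
finger_force: 59.3
```

```bash
python3 w.py
```

```text
(12.55, np.float64(121.7), 15)
(12.6, np.float64(123.0), 16)
(12.65, np.float64(124.4), 17)
12.7 [474.6 174.2 130.7] [-3.141e+00 -1.000e-03  2.885e+00] w 13.2 F [-0.57 -1.24  0.62] T [-0.35  0.17 -0.04]
tool cm [ 0.01  0.02 -0.63]
rotvec to down [-0.0002 -0.001   0.    ]
```

play_rows([
  [0,0,0.07,0,0,0],
  [0,0,0,0,0,0],
  [0,0,0,0,0,0],
])

```text
time: 13.08
position: [474.6, 174.2, 130.0]
orientation: [-3.142, -0.001, 2.885]
contact_force: [-0.1, -1.3, 1.5]
width: 13.1
finger_force: 59.4
```

```bash
python3 w.py
```

```text
(13.075, np.float64(131.7), 16)
(13.125, np.float64(132.9), 17)
(13.175, np.float64(133.4), 17)
13.225 [474.6 174.3 130. ] [-3.142e+00 -1.000e-03  2.885e+00] w 13.5 F [-1.1  -2.09  2.37] T [-0.44  0.16  0.04]
tool cm [ 0.01  0.01 -0.7 ]
rotvec to down [-0.    -0.001  0.   ]
```

play_rows([
  [0,0,0,0,0,0],
  [0,0,0,0,0,0],
  [0,0,0,0,0,0],
  [0,0,0,0,0,0],
  [0,0,0,0,0,0],
  [0,0,0,0,0,0],
  [0,0,0,0,0,0],
  [0,0,0,0,0,0],
  [0,0,0,0,0,0],
  [0,0,0,0,0,0],
])

```text
time: 14.48
position: [474.6, 174.3, 130.0]
orientation: [-3.142, -0.001, 2.885]
contact_force: [-1.5, -1.7, 1.5]
width: 12.9
finger_force: 59.4
```

```bash
python3 w.py
```

```text
(14.475, np.float64(154.1), 15)
(14.525, np.float64(155.1), 13)
(14.575, np.float64(155.9), 13)
14.625 [474.6 174.3 130. ] [-3.142e+00 -1.000e-03  2.885e+00] w 13.2 F [-1.37 -1.19  1.35] T [-0.42  0.15 -0.02]
tool cm [ 0.01  0.01 -0.7 ]
rotvec to down [-0.    -0.001  0.   ]
```

play_rows([
  [0,0,0,0,0,0],
  [0,0,0,0,0,0],
  [0,0,0,0,0,0],
  [0,0,0,0,0,0],
  [0,0,0,0,0,0],
  [0,0,0,0,0,0],
  [0,0,0,0,0,0],
  [0,0,0,0,0,0],
  [0,0,0,0,0,0],
  [0,0,0,0,0,0],
])

```text
time: 15.88
position: [474.6, 174.3, 130.0]
orientation: [3.142, -0.001, 2.885]
contact_force: [-1.4, -1.4, 2.4]
width: 12.8
finger_force: 59.4
```

play_rows([
  [0,0,0,0,0,0],
  [0,0,0,0,0,0],
  [0,0,0,0,0,0],
  [0,0,0,0,0,0],
  [0,0,0,0,0,0],
  [0,0,0,0,0,0],
  [0,0,0,0,0,0],
  [0,0,0,0,0,0],
  [0,0,0,0,0,0],
  [0,0,0,0,0,0],
])

```text
time: 17.12
position: [474.6, 174.3, 130.0]
orientation: [3.142, -0.001, 2.885]
contact_force: [-1.1, -2.1, 2.8]
width: 13.1
finger_force: 59.4
```

play_rows([
  [0,0,0,0,0,0],
  [0,0,0,0,0,0],
  [0,0,0,0,0,0],
  [0,0,0,0,0,0],
  [0,0,0,0,0,0],
  [0,0,0,0,0,0],
  [0,0,0,0,0,0],
  [0,0,0,0,0,0],
  [0,0,0,0,0,0],
  [0,0,0,0,0,0],
])

```text
time: 18.38
position: [474.6, 174.3, 130.0]
orientation: [3.142, -0.001, 2.885]
contact_force: [-0.2, -2.0, 2.6]
width: 13.5
finger_force: 59.4
```

play_rows([
  [0,0,0,0,0,0],
  [0,0,0,0,0,0],
  [0,0,0,0,0,0],
  [0,0,0,0,0,0],
  [0,0,0,0,0,0],
  [0,0,0,0,0,0],
  [0,0,0,0,0,0],
  [0,0,0,0,0,0],
  [0,0,0,0,0,0],
  [0,0,0,0,0,0],
])

```text
time: 19.62
position: [474.6, 174.2, 130.0]
orientation: [-3.142, -0.001, 2.885]
contact_force: [-0.6, -1.6, 1.4]
width: 13.5
finger_force: 59.4
```

play_rows([
  [0,0,0,0,0,0],
  [0,0,0,0,0,0],
  [0,0,0,0,0,0],
  [0,0,0,0,0,0],
  [0,0,0,0,0,0],
  [0,0,0,0,0,0],
  [0,0,0,0,0,0],
  [0,0,0,0,0,0],
  [0,0,0,0,0,0],
  [0,0,0,0,0,0],
])

```text
time: 20.88
position: [474.6, 174.2, 130.0]
orientation: [-3.142, -0.001, 2.885]
contact_force: [-0.6, -2.0, 1.1]
width: 13.2
finger_force: 59.4
```

```bash
python3 w.py
```

```text
(20.875, np.float64(260.3), 11)
(20.925, np.float64(261.3), 12)
(20.975, np.float64(261.5), 11)
21.025 [474.6 174.2 130. ] [-3.142e+00 -1.000e-03  2.885e+00] w 13.4 F [-0.93 -1.25  2.82] T [-0.4   0.18  0.05]
tool cm [ 0.01  0.01 -0.7 ]
rotvec to down [-0.    -0.001  0.   ]
```

play_rows([
  [0,0,0,0,0,0],
  [0,0,0,0,0,0],
  [0,0,0,0,0,0],
  [0,0,0,0,0,0],
  [0,0,0,0,0,0],
  [0,0,0,0,0,0],
  [0,0,0,0,0,0],
  [0,0,0,0,0,0],
  [0,0,0,0,0,0],
  [0,0,0,0,0,0],
])

```text
time: 22.28
position: [474.6, 174.3, 130.0]
orientation: [-3.142, -0.001, 2.885]
contact_force: [-1.0, -1.8, 0.9]
width: 13.3
finger_force: 59.4
```

play_rows([
  [0,0,0,0,0,0],
  [0,0,0,0,0,0],
  [0,0,0,0,0,0],
  [0,0,0,0,0,0],
  [0,0,0,0,0,0],
  [0,0,0,0,0,0],
  [0,0,0,0,0,0],
  [0,0,0,0,0,0],
  [0,0,0,0,0,0],
  [0,0,0,0,0,0],
])

```text
time: 23.52
position: [474.6, 174.3, 130.0]
orientation: [-3.142, -0.001, 2.885]
contact_force: [-0.2, -1.4, 1.9]
width: 12.8
finger_force: 59.4
```

play_rows([
  [0,0,0,0,0,0],
  [0,0,0,0,0,0],
  [0,0,0,0,0,0],
  [0,0,0,0,0,0],
  [0,0,0,0,0,0],
  [0,0,0,0,0,0],
  [0,0,0,0,0,0],
  [0,0,0,0,0,0],
  [0,0,0,0,0,0],
  [0,0,0,0,0,0],
])

```text
time: 24.78
position: [474.6, 174.3, 130.0]
orientation: [-3.142, -0.001, 2.885]
contact_force: [-0.5, -1.5, 2.4]
width: 13.2
finger_force: 59.4
```

play_rows([
  [0,0,0,0,0,0],
  [0,0,0,0,0,0],
  [0,0,0,0,0,0],
  [0,0,0,0,0,0],
  [0,0,0,0,0,0],
  [0,0,0,0,0,0],
  [0,0,0,0,0,0],
  [0,0,0,0,0,0],
  [0,0,0,0,0,0],
  [0,0,0,0,0,0],
])

```text
time: 26.02
position: [474.6, 174.2, 130.0]
orientation: [-3.142, -0.001, 2.885]
contact_force: [-1.1, -2.0, 1.5]
width: 13.2
finger_force: 59.4
```

```bash
python3 w.py
```

```text
(26.025, np.float64(338.0), 4)
(26.075, np.float64(339.1), 5)
(26.125, np.float64(338.8), 5)
26.175 [474.6 174.3 130. ] [ 3.142e+00 -1.000e-03  2.885e+00] w 13.5 F [-0.9  -1.98  2.19] T [-0.48  0.23 -0.03]
tool cm [ 0.01  0.01 -0.7 ]
rotvec to down [ 0.    -0.001 -0.   ]
```

play_rows([
  [0,0,0,0,0,0],
  [0,0,0,0,0,0],
  [0,0,0,0,0,0],
  [0,0,0,0,0,0],
  [0,0,0,0,0,0],
  [0,0,0,0,0,0],
])

```text
time: 26.92
position: [474.6, 174.3, 130.0]
orientation: [-3.142, -0.001, 2.885]
contact_force: [-0.7, -2.2, 2.7]
width: 13.4
finger_force: 59.4
```

play_rows([
  [0,0,0,0,0,0],
  [0,0,0,0,0,0],
  [0,0,0,0,0,0],
])

```text
time: 27.3
position: [474.6, 174.3, 130.0]
orientation: [-3.142, -0.001, 2.885]
contact_force: [-0.5, -1.9, 1.4]
width: 13.4
finger_force: 59.4
```

play_rows([
  [0,0,0,0,0,0],
  [0,0,0,0,0,0],
  [0,0,0,0,0,0],
])

```text
time: 27.68
position: [474.6, 174.6, 129.8]
orientation: [3.141, -0.001, 2.884]
contact_force: [0.1, 0.1, -1.6]
width: 13.3
finger_force: 59.1
```

```bash
python3 w.py
```

```text
(27.675, np.float64(0.0), 7)
(27.725, np.float64(2.6), 8)
(27.775, np.float64(2.1), 7)
27.825 [474.2 173.9 129.6] [-3.141e+00 -2.000e-03  2.885e+00] w 13.1 F [-0.29 -2.71  1.36] T [-0.52  0.22 -0.  ]
tool cm [-0.01  0.05 -0.74]
rotvec to down [-0.001  -0.0016  0.    ]
```

```bash
python3 w.py
```

```text
(27.825, np.float64(2.1), 7)
(27.875, np.float64(2.1), 7)
(27.925, np.float64(2.1), 7)
27.975 [474.3 174.1 129.8] [-3.141e+00 -2.000e-03  2.885e+00] w 13.2 F [-1.35 -1.75  0.81] T [-0.56  0.2   0.05]
tool cm [-0.01  0.04 -0.72]
rotvec to down [-0.0006 -0.0016  0.    ]
```

play_rows([
  [0,0,0.15,0,0,0],
  [0,0,0.15,0,0,0],
  [0,0,0,0,0,0],
])

```text
time: 28.35
position: [474.5, 174.3, 126.9]
orientation: [-3.142, -0.001, 2.885]
contact_force: [-2.2, -2.0, 2.3]
width: 12.9
finger_force: 59.4
```

```bash
python3 w.py
```

```text
(28.35, np.float64(4.2), 8)
(28.4, np.float64(4.1), 7)
(28.45, np.float64(4.1), 7)
28.5 [474.6 174.3 127.1] [ 3.142e+00 -1.000e-03  2.885e+00] w 13.2 F [-1.13 -2.81  1.4 ] T [-0.43  0.36 -0.03]
tool cm [ 0.01  0.01 -0.99]
rotvec to down [ 0.0001 -0.0011 -0.    ]
```

play_rows([
  [0,0,0.15,0,0,0],
  [0,0,0.15,0,0,0],
  [0,0,0,0,0,0],
  [0,0,0,0,0,0],
])

```text
time: 29.0
position: [474.8, 174.3, 124.1]
orientation: [3.141, -0.001, 2.885]
contact_force: [-0.9, -3.6, 2.7]
width: 13.0
finger_force: 59.5
```

Run:
```python
import w;from h import *
for i in range(5):
    print(w.ang('pics/sc5.png'),manip.observe()['contact_force'].round(1))
s=manip.camera('scene')
cv2.imwrite('pics/s5.png',np.hstack([cv2.resize(cv2.imread('pics/scene0.png')[165:235,165:265],(400,280),interpolation=2),cv2.resize(cv2.convertScaleAbs(s[165:235,165:265],alpha=1.5),(400,280),interpolation=2)]))
```

```text
(29.0, np.float64(6.1), 6) [-0.2 -3.1  2.7]
(29.05, np.float64(6.3), 7) [-0.9 -2.1  2.4]
(29.1, np.float64(6.3), 7) [-0.7 -3.1  3. ]
(29.15, np.float64(6.1), 6) [-1.  -1.9  2.5]
(29.2, np.float64(6.3), 7) [-0.1 -3.1  2.6]
```

View pics/s5.png

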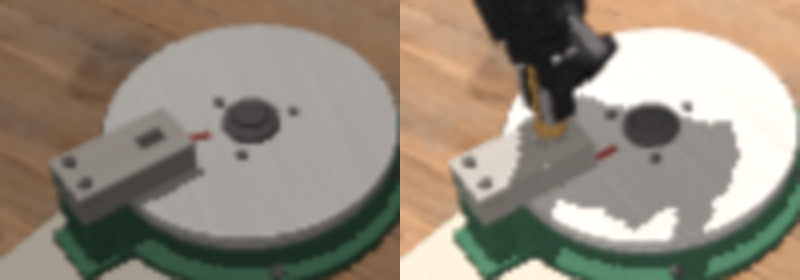

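The wheel has sunk only partly, and the force (~3.7 N) is well below what lying flat on the wheel would give. So the tip is in the hole with the taper rubbing on its rim, and I'll go on gently.

play_rows([
  [0,0,0.1,0,0,0],
  [0,0,0.1,0,0,0],
  [0,0,0.1,0,0,0],
  [0,0,0,0,0,0],
])

```text
time: 29.8
position: [474.1, 174.1, 120.4]
orientation: [-3.141, -0.002, 2.885]
contact_force: [-0.9, -1.8, -0.0]
width: 13.3
finger_force: 59.4
```

Run:
```python
import w;from h import *
for i in range(4):
    print(w.ang(),manip.observe()['contact_force'].round(1),manip.observe()['position'].round(1))
```

```text
(29.8, np.float64(1.5), 8) [-0.2 -2.2  0.3] [474.1 174.1 120.5]
(29.85, np.float64(1.0), 9) [-0.  -1.5  0.3] [474.2 174.1 120.5]
(29.9, np.float64(0.6), 8) [-1.6 -2.7  0. ] [474.2 174.2 120.6]
(29.95, np.float64(1.0), 9) [-0.5 -2.8 -0.1] [474.2 174.2 120.6]
```

play_rows([
  [0,0,0.15,0,0,0],
  [0,0,0.15,0,0,0],
  [0,0,0.15,0,0,0],
  [0,0,0.1,0,0,0],
  [0,0,0,0,0,0],
])

```text
time: 30.62
position: [474.6, 174.2, 115.4]
orientation: [-3.142, -0.001, 2.885]
contact_force: [-1.9, -2.4, 0.4]
width: 13.4
finger_force: 59.4
```

play_rows([
  [0,0,0.1,0,0,0],
  [0,0,0,0,0,0],
])

```text
time: 30.88
position: [474.6, 174.2, 114.4]
orientation: [-3.142, -0.001, 2.885]
contact_force: [-0.6, -2.8, 0.3]
width: 13.1
finger_force: 59.4
```

```bash
python3 w.py
```

```text
(30.875, np.float64(2.1), 7)
(30.925, np.float64(2.1), 7)
(30.975, np.float64(2.1), 7)
31.025 [474.6 174.2 114.5] [ 3.142e+00 -1.000e-03  2.885e+00] w 13.0 F [-0.67 -1.89  1.19] T [-0.56  0.15 -0.05]
tool cm [ 0.02  0.01 -2.25]
rotvec to down [ 0.     -0.0009 -0.    ]
```

play_rows([
  [0,0,0.06,0,0,0],
  [0,0,0,0,0,0],
])

```text
time: 31.28
position: [474.6, 174.3, 113.9]
orientation: [-3.142, -0.001, 2.885]
contact_force: [-0.6, -2.7, 1.4]
width: 13.3
finger_force: 59.4
```

play_rows([
  [0,0,0.06,0,0,0],
  [0,0,0,0,0,0],
])

```text
time: 31.52
position: [474.7, 174.3, 113.6]
orientation: [3.142, -0.001, 2.885]
contact_force: [-1.7, -2.2, 3.9]
width: 13.3
finger_force: 59.8
```

play_rows([
  [0,0,0.06,0,0,0],
  [0,0,0,0,0,0],
])

```text
time: 31.78
position: [474.7, 174.3, 113.5]
orientation: [-3.142, -0.001, 2.885]
contact_force: [-2.7, -2.3, 8.1]
width: 13.1
finger_force: 60.3
```

The collar is seated (stiff rise at z 113.6, as predicted). Now release and retreat.

play_rows([
  [0,0,0,0,0,0],
  [0,0,0,0,0,0],
  [0,0,0,0,0,0],
  [0,0,0,0,0,0],
  [0,0,0,0,0,0],
], jaw=-0.2)

```text
time: 32.4
position: [474.5, 174.3, 112.6]
orientation: [3.142, -0.001, 2.885]
contact_force: [-0.3, 0.3, 0.3]
width: 51.0
finger_force: 0.0
```

play_rows([
  [0,0,-1,0,0,0],
  [0,0,-2.5,0,0,0],
  [0,0,-4,0,0,0],
  [0,0,-4,0,0,0],
  [0,0,-4,0,0,0],
  [0,3,0,0,0,0],
  [0,4,0,0,0,0],
  [0,4,0,0,0,0],
  [0,0,0,0,0,0],
  [0,0,0,0,0,0],
])

```text
time: 33.65
position: [502.4, 280.3, 267.9]
orientation: [-3.141, -0.001, 2.885]
contact_force: [0.0, -0.7, 0.6]
width: 51.5
finger_force: 0.0
```

```bash
python3 w.py
python3 - <<'E'
from h import *
s=manip.camera('scene');t=manip.camera('top')
cv2.imwrite('pics/s6.png',np.hstack([cv2.resize(t[180:280,180:280],(400,400),interpolation=2),cv2.resize(s[140:240,160:260],(400,400),interpolation=2)]))
E
```

```text
(33.65, np.float64(2.5), 6)
(33.7, np.float64(2.1), 7)
(33.75, np.float64(2.1), 7)
33.8 [502.5 279.6 267.9] [-3.141e+00 -1.000e-03  2.884e+00] w 51.1 F [ 0.18  0.33 -0.65] T [-0.04  0.03  0.06]
tool cm [ 1.000e-02 -1.089e+01  1.309e+01]
rotvec to down [-0.0003 -0.0009  0.    ]
```

View pics/s6.png

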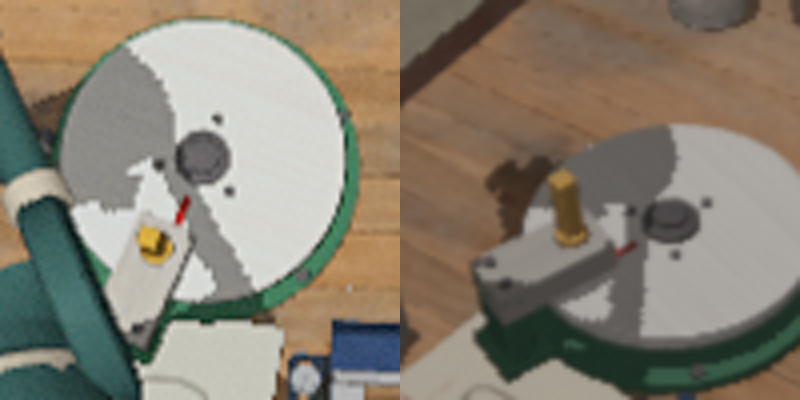

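The pin stands upright with its collar on the arm (top tile ~(155,240), scene tile ~(568,210)), the wheel is still and the gripper is clear, so I'm handing in.

```bash
python3 -c "
from station import manip
print(manip.finish_job())"
```

```text
the job is handed in; nothing more can be done
None
```

The job is handed in, with no verdict returned: the pin dragged the wheel down to about 0.28 rad/s, dropped into its hole and was pushed home through slot and hole; at the last look it stood upright with its collar on the arm, released, and the wheel was still.

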